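# Open the ratchet bookend

## Robot

A 6-joint arm with a two-finger parallel gripper is mounted at the origin on the work surface. World frame = base frame: x ahead of the robot, y to its left, z up, the work surface at z = 0. Lengths are in m, angles in rad, forces in N, time in s.
With the tool pointing down it reaches from about 0.3 to 0.75 m from the base axis. Payload 8.5 kg.
Tool frame: the origin (TCP) lies midway between the tips of the shut fingers; the grasp point (between the pads) lies behind it (bot.pinch_z is the x of the grasp point in the tool frame, in m); x points along the fingers, y is the direction in which the jaws open and shut, and the axes are right-handed (so a half turn about x gives the same grasp; the last joint's range is limited). The gripper opens to 88 mm and grips with 3 to 60 N. Pads are 18 mm wide; open, the fingers measure 123 mm over their backs; the gripper's body (75 mm by 187 mm) begins 45 mm behind the grasp point.
Start: joints at [0.998, 0.381, 1.297, -0, 1.464, -0.215], TCP at [0.193, 0.515, 0.239] pointing down, gripper open.
Joint ranges: [-3.11, 3.11], [-0.89, 2.33], [0.22, 2.48], [-1.42, 4.56], [0.17, 2.85], [-2.88, 2.88]. Speed limits (rad/s): [2.39, 2.39, 3.14, 3.14, 3.14, 3.14].

## Interface

Orientations are given as a unit quaternion [w, x, y, z].
In Python, from station import bot gives the robot as it stands. Calls block until the motion is done:
- bot.move_ptp(position, orientation): joint-space move of the TCP to a pose.
- bot.line_to(position, ori=None, feed=0.15): straight line of the TCP; ori=None keeps the orientation; feed is the mean speed in m/s.
- bot.set_joints(angles): joint-space move.
- bot.move_gripper(opening, grasp_force=None): finger opening in m; grasp_force is the grip in N (None keeps the last); returns when the fingers have stopped.
- bot.sleep(seconds).
- bot.solve_ik(position, orientation): joint angles nearest the present ones, or None.
- bot.sense(): the state.
- bot.camera(name): name is "scene" or "side" or "wrist"; returns a dict with "frame" (480x640x3 uint8, blue, green, red), "intrinsics" (3x3 intrinsics, pixels), "rvec" (rotation vector, rad) and "tvec" (3), from world to camera coordinates, as OpenCV has them. Camera axes: x right, y down, z forward; pixel columns grow to the right and rows downward; lengths in m; the calibration is good to about 2 mm. A picture is of the moment at which its call begins. There is no depth.
A pose or a line that the arm cannot do raises bot.Unreachable and nothing moves.
- bot.close_job(): hands the job in, once; it reports no verdict.
The state is a dict: "time": time; "joint_pos": joint angles; "qd": joint speeds; "joint_torque": joint torques, N m; "ee_pos": TCP position; "tcp_rot": TCP orientation; "ft_force": force on the tool from outside, world axes, zero at the start; "torque": the same for the moment, N m; "opening": finger opening in m.
Only numpy, scipy, OpenCV 4.12 (cv2) and the standard library are available. Lean on these libraries where they do the work, as an engineer would, in place of code of your own. Each camera call takes 0.05 s, during which the arm holds its last target. There are 200 camera calls.

## Task

Make room in the ratchet bookend for the clear tackle box: press its red thumb release down and, keeping it down, push the sliding jaw back along the bar, away from the two orange cartridges, until it is fully back against the black stop. Then let the release spring up so that the jaw is locked there. Only press and push: leave the cartridges standing where they are, and leave the yellow controller and the box where they lie.

Things in the scene. Friction and masses are not known exactly. Their poses are not given: they have to be found in the camera images.
- release_top (a point): Centre of the top face of the red ribbed thumb tab (46 mm across the bar, 54 mm along it) on the sliding jaw. Rides with jaw and tab; at rest about 115 mm above the table. Axes: y runs level along the bar, away from the cartridges (the way to push), x across the bar, z up. The jaw plate rises 30 mm higher, its face 40 mm away towards -y; the upstand is at +y. Both sides are open.
- release (a joint): How far the tab is pressed straight down against its spring, m: 0 = up, 0.006 = fully down (hard stop). About 3 N starts it, 6 N takes it fully down. Below 0.0035 its tooth locks the jaw from moving back; past that it is free. Let go, it springs up; between two slots of the bar the tooth cannot rise fully.
- jaw (a joint): How far the jaw has slid back along the bar, m: 0 = next to the cartridges, 0.120 = fully back, where a slot takes the tooth. Starts between 0 and about 0.04. Slots every 10 mm. With the tab held down it slides against about 2 N of friction plus light damping (6 N per m/s) and stays where it is left.
- jaw_upstand (a point): Middle of the top edge of the front face of the black upstand, the wall behind the red tab that a fingertip pushes against (62 mm wide across the bar, 7 mm thick, reaching 19 mm above the resting tab). It is fixed to the jaw, 30.5 mm behind the tab's centre. Axes as for release_top: y along the bar in the pushing direction.
- bookend: Ratchet bookend screwed to the shelf: aluminium deck 100 mm wide, 300 mm long, 18 mm high, a slotted steel bar down its middle, fixed grey end plate 66 mm tall at its -y end, sliding grey jaw with black carriage and red tab, black stop at its +y end. Origin on the shelf top (60 mm above the table), 100 mm from the +y end; y along the bar towards the stop, z up.
- cartridge_a: Orange game cartridge, 100 mm wide (x), 20 mm thick (y), 62 mm high, loose, standing upright on the deck against the fixed end plate. Origin at the centre of its underside, z up. Its top is 140 mm above the table. To be left standing.
- cartridge_b: Second orange cartridge, same size, loose, standing beside the first on the jaw's side, 3 mm from the jaw's pad when the jaw is at 0. Origin at the centre of its underside, z up. To be left standing.
- controller: Yellow game controller, about 95 x 150 mm and 42 mm high, loose on the cedar shelf at one side of the bookend. Origin at the centre of its underside. To be left alone.
- tackle_box: Clear plastic tackle-style box, open and empty, loose on the cedar shelf at one side of the bookend: tray 95 x 150 mm and 34 mm high, lid folded back behind it, twist knob on its front; 200 mm x 150 mm in all. Origin under the hinge side of the tray, about the middle of the whole. To be left alone.

How it is judged:
By the outcome, as a careful person would: the job done as asked, in the order asked, and still so for the second after the job is handed in, with the robot touching nothing.
It also fails if it takes over 35 s, if anything falls off the work surface, if the arm or the gripper's body presses on something with over 40 N, if the wrist force passes 120 N, or if a joint passes its speed limit or range.

## Working session

There is one attempt and no reset: what is moved stays moved. The work goes in short steps, each a Python script; the robot and the scene stay as the last script left them, time stands still between calls to the robot, and variables do not carry over. Pictures are saved under pics/ and viewed, about 8 in all and at most 12, crops included, and the job is handed in when it is done.

```bash
ls; mkdir -p pics; python3 - <<'E'
from station import bot
import cv2
for n in("scene","side"):
    c=bot.camera(n); cv2.imwrite(f"pics/{n}0.png",c["frame"])
s=bot.sense(); print(s["time"],s["tcp_rot"],s["ft_force"],bot.pinch_z)
E
```

```text
pics
0.1 [ 0.69564429  0.12539199  0.69600028 -0.12625164] [1.40136141 0.17513765 0.46778442] -0.0187
```

View pics/scene0.png

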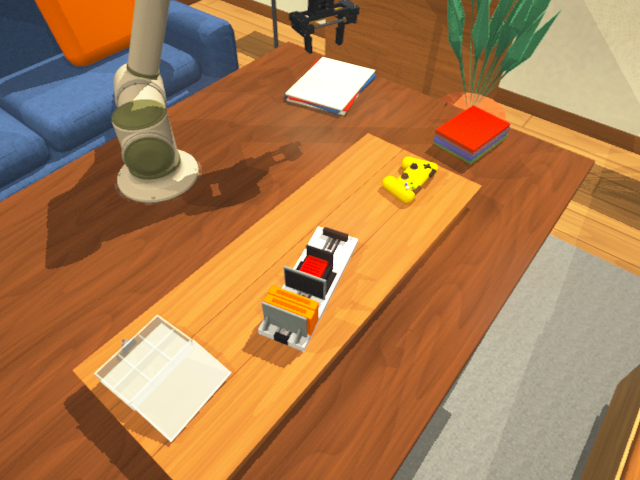

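View pics/side0.png

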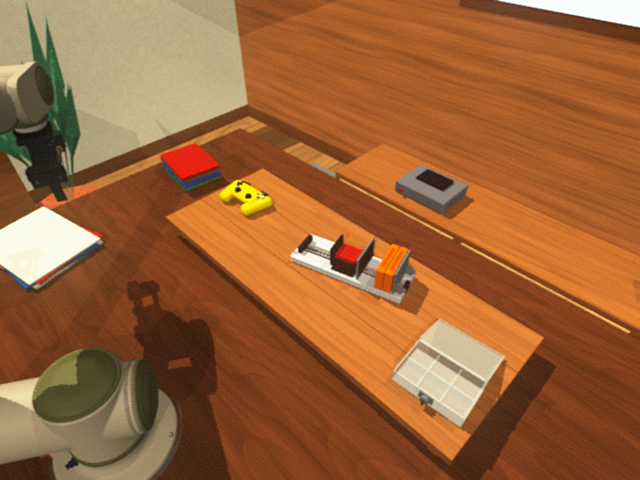

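The scene shows the bookend at about (310,285), with the red tab at (315,267), the stop at (335,236) and the cartridges at (290,305). In the side view the tab is at about (350,256). I'll enlarge both.

```bash
python3 - <<'E'
import cv2,numpy as np
a=cv2.imread("pics/scene0.png")[220:355,250:370]; b=cv2.imread("pics/side0.png")[225:315,280:425]
a=cv2.resize(a,None,fx=4,fy=4,interpolation=cv2.INTER_CUBIC)  # 480x540
b=cv2.resize(b,None,fx=4,fy=4,interpolation=cv2.INTER_CUBIC)
cv2.imwrite("pics/ca.png",a);cv2.imwrite("pics/cb.png",b)
E
```

```text
(no output)
```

View pics/ca.png

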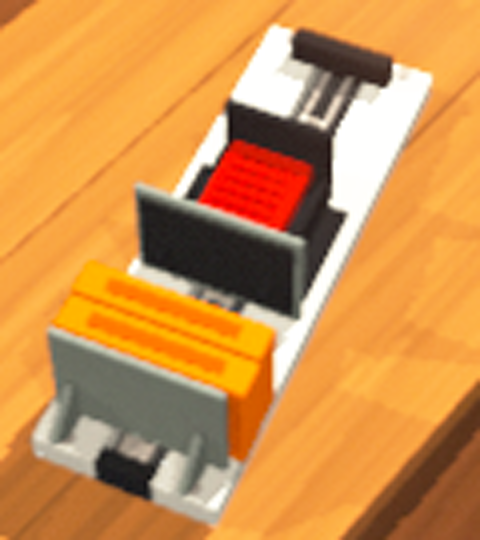

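View pics/cb.png

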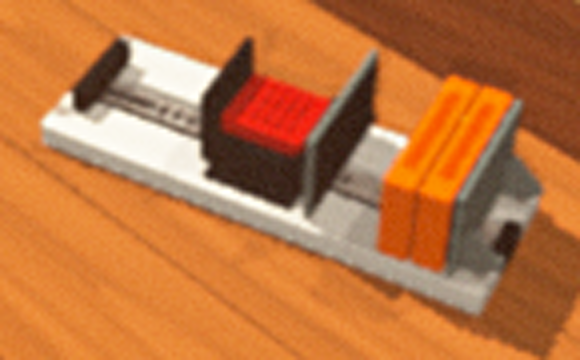

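The crops show the deck corners, tab, upstand and jaw plate clearly. The scene crop has deck corners at (275,25), (432,73), (35,438) and (215,510). I'll fit the pose from both views.

```bash
cat > h.py <<'E'
import numpy as np,cv2
from scipy.spatial.transform import Rotation as R
from station import bot
def proj(c,P): return cv2.projectPoints(np.float64(P),c["rvec"],c["tvec"],c["intrinsics"],None)[0][:,0]
def w(p,P):  # bookend (x,y,yaw,tab_y) ; P: local x,y,z(world), moves with jaw flag
    P=np.array(P,float); y=P[:,1]+P[:,3]*p[3]; c,s=np.cos(p[2]),np.sin(p[2])
    return np.c_[p[0]+c*P[:,0]-s*y, p[1]+s*P[:,0]+c*y, P[:,2]]
E
python3 - <<'E'
from h import *
from scipy.optimize import least_squares
D=.078;T=.115;U=.134
S=[((-.05,.1,D,0),(275,25)),((.05,.1,D,0),(432,73)),((-.05,-.2,D,0),(35,438)),((.05,-.2,D,0),(215,510)),
((-.023,.027,T,1),(238,142)),((.023,.027,T,1),(313,165)),((.031,.0305,U,1),(328,138)),((-.031,.0305,U,1),(229,106))]
V=[((-.05,.1,D,0),(42,125)),((.05,.1,D,0),(125,38)),((-.05,-.2,D,0),(487,295)),
((-.031,.0305,U,1),(207,97)),((.031,.0305,U,1),(250,42)),((.023,-.027,T,1),(330,97)),((-.023,-.027,T,1),(297,152))]
cs=bot.camera("scene");cv=bot.camera("side")
def f(p):
    r=[]
    for L,c,o in((S,cs,(250,220)),(V,cv,(280,225))):
        r.append(proj(c,w(p,[a for a,_ in L]))-(np.array([b for _,b in L])/4-.4+o))
    return np.vstack(r)
best=min((least_squares(lambda p:f(p).ravel(),[.5,0,a,0],loss="soft_l1") for a in np.arange(0,6.28,.8)),key=lambda r:r.cost)
print(best.x,best.cost);print(f(best.x).round(1).tolist())
np.save("p.npy",best.x)
print("tab",w(best.x,[(0,0,T,1)]),"y axis",-np.sin(best.x[2]),np.cos(best.x[2]))
print(bot.sense()["joint_pos"])
E
```

```text
[ 0.59866717 -0.01013246  0.27221348 -0.04008677] 7.653276016510883
[[-0.8, 0.0], [0.2, 0.7], [-1.0, 0.1], [0.7, 0.5], [-0.6, -1.6], [0.7, -0.6], [1.3, 0.4], [-1.3, -0.7], [-0.2, -0.0], [-1.2, -0.9], [-0.6, 0.5], [0.2, 0.3], [1.1, -0.8], [0.4, 0.4], [0.5, -1.8]]
tab [[ 0.60944506 -0.04874316  0.115     ]] y axis -0.2688640671427604 0.9631781317074497
[ 9.97713265e-01  3.80936268e-01  1.29786926e+00  1.84377787e-05
  1.46358271e+00 -2.15307072e-01]
```

```bash
cat >> h.py <<'E'
p=np.load("p.npy"); ya=np.array([-np.sin(p[2]),np.cos(p[2]),0]); xa=np.array([np.cos(p[2]),np.sin(p[2]),0])
tab=w(p,[(0,0,.115,1)])[0]
def quat(s): 
    x=np.array([0,0,-1.]);y=s*xa
    return R.from_matrix(np.c_[x,y,np.cross(x,y)]).as_quat(scalar_first=True)
E
python3 - <<'E'
from h import *
P=tab+.010*ya
sol=[(s,bot.solve_ik(P+[0,0,.08],quat(s))) for s in(1,-1)]; print(sol)
s=min((a for a in sol if a[1] is not None),key=lambda a:abs(a[1][5]))[0]; print(s)
open("s.txt","w").write(str(s))
bot.move_gripper(0.0)
bot.move_ptp(P+[0,0,.08],quat(s))
bot.line_to(P+[0,0,.025])
a=bot.sense();print(a["time"],a["ee_pos"],P,a["ft_force"],a["opening"])
I=[]
c=bot.camera("scene")["frame"][200:320,240:390];I.append(cv2.resize(c,None,fx=2.6,fy=2.6))
c=bot.camera("side")["frame"][200:320,275:425];I.append(cv2.resize(c,None,fx=2.6,fy=2.6))
c=bot.camera("wrist")["frame"]
top=np.hstack(I); 
cv2.imwrite("pics/hover.png",np.vstack([top,np.hstack([cv2.resize(c,(373,280)),np.zeros((280,top.shape[1]-373,3),np.uint8)])]))
E
```

```text
[(1, array([-2.58845852e-01,  5.14508021e-01,  1.20123792e+00, -4.44089210e-16,
        1.42584671e+00, -5.31059330e-01])), (-1, array([-2.58845852e-01,  5.14508021e-01,  1.20123792e+00, -4.44089210e-16,
        1.42584671e+00,  2.61053332e+00]))]
1
4.475 [ 0.6070973  -0.03887032  0.14064881] [ 0.60675642 -0.03911138  0.115     ] [ 0.28178652 -0.41973356 -0.2610665 ] 0.0002875396058536761
```

View pics/hover.png

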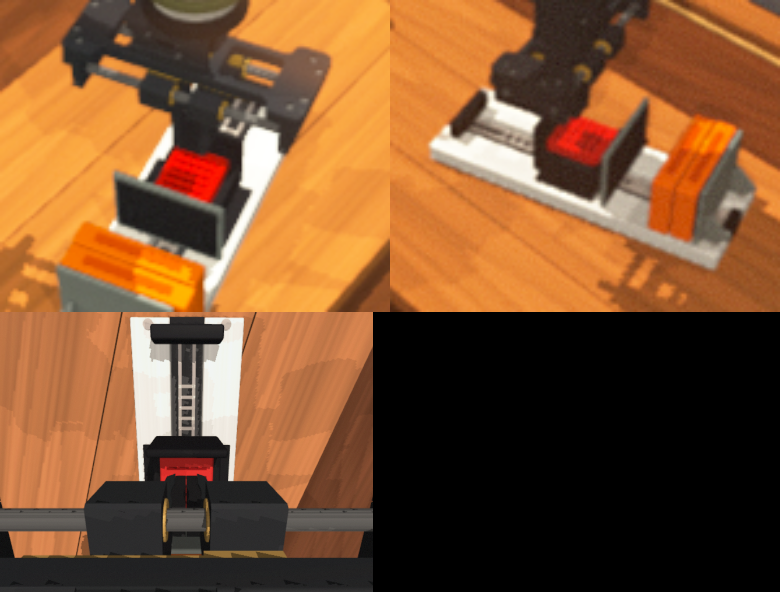

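The hover picture shows the shut fingertips over the red tab, centred across the bar. Red is visible between the fingers and the upstand, and both the jaw plate and the cartridges are clear. Next I'll press by force and then push.

```bash
python3 - <<'E'
from h import *
f0=bot.sense()["ft_force"]
cur=np.array(bot.sense()["ee_pos"]); cur[:2]=(tab+.010*ya)[:2]
def F(): 
    a=bot.sense(); d=a["ft_force"]-f0
    return a,d[2],d@ya
cur[2]=.121; bot.line_to(cur,feed=.04)
while cur[2]>.100:
    cur[2]-=.001; bot.line_to(cur,feed=.02)
    a,fz,fy=F(); print(round(cur[2],4),a["ee_pos"][2].round(4),fz.round(1),fy.round(1),a["time"])
    if fz>10: break
np.save("cur.npy",cur);np.save("f0.npy",f0)
E
```

```text
0.12 0.1201 1.0 0.7 5.5
0.119 0.119 0.6 0.1 5.75
0.118 0.1179 0.2 0.1 6.0
0.117 0.1169 1.7 0.1 6.25
0.116 0.1159 0.0 0.3 6.5
0.115 0.1153 3.2 1.0 6.75
0.114 0.1141 4.4 1.5 7.0
0.113 0.1131 5.3 0.3 7.25
0.112 0.1121 4.7 0.4 7.5
0.111 0.111 5.8 0.6 7.75
0.11 0.1101 6.7 1.2 8.0
0.109 0.1094 7.6 0.3 8.25
0.108 0.1093 13.8 2.1 8.5
```

```bash
python3 - <<'E'
from h import *
f0=np.load("f0.npy");cur=np.load("cur.npy");o=tab+0
for i in range(70):
    n=.006 if i<13 else .002
    cur=cur+n*ya; bot.line_to(cur,feed=.04)
    a=bot.sense();d=a["ft_force"]-f0;fz,fy=d[2],d@ya
    s=(a["ee_pos"]-o)@ya
    print(round((cur-o)@ya,4),s.round(4),a["ee_pos"][2].round(4),fz.round(1),fy.round(1),round(a["time"],2))
    if fz<9: cur[2]-=.0005
    if fz>18: cur[2]+=.0005
    if fy<-15 or a["time"]>21: break
np.save("cur.npy",cur)
cv2.imwrite("pics/p1.png",np.hstack([cv2.resize(bot.camera(n)["frame"][180:330,250:400],(400,400)) for n in("scene","side")]))
E
```

```text
0.016 0.0158 0.1093 13.0 1.5 8.8
0.022 0.0218 0.1093 13.9 2.5 9.1
0.028 0.0278 0.1093 13.6 1.4 9.4
0.034 0.0338 0.1093 13.2 1.3 9.7
0.04 0.0398 0.1093 13.6 1.8 10.0
0.046 0.0459 0.1093 13.9 0.9 10.3
0.052 0.0518 0.1093 13.3 2.3 10.6
0.058 0.0578 0.1093 14.0 1.5 10.9
0.064 0.0639 0.1093 13.1 0.9 11.2
0.07 0.0698 0.1093 14.6 0.7 11.5
0.076 0.0759 0.1093 13.6 1.8 11.8
0.082 0.0819 0.1093 14.2 2.1 12.1
0.088 0.0878 0.1093 14.0 0.7 12.4
0.09 0.0896 0.1093 13.4 0.4 12.65
0.092 0.0913 0.1093 14.1 -2.0 12.9
0.094 0.0925 0.1092 12.5 -3.9 13.15
0.096 0.0943 0.1093 11.4 -6.2 13.4
0.098 0.0962 0.1092 10.7 -6.3 13.65
0.1 0.0983 0.1092 10.2 -6.4 13.9
0.102 0.1002 0.1092 10.5 -5.5 14.15
0.104 0.1003 0.1092 9.2 -15.4 14.4
```

View pics/p1.png

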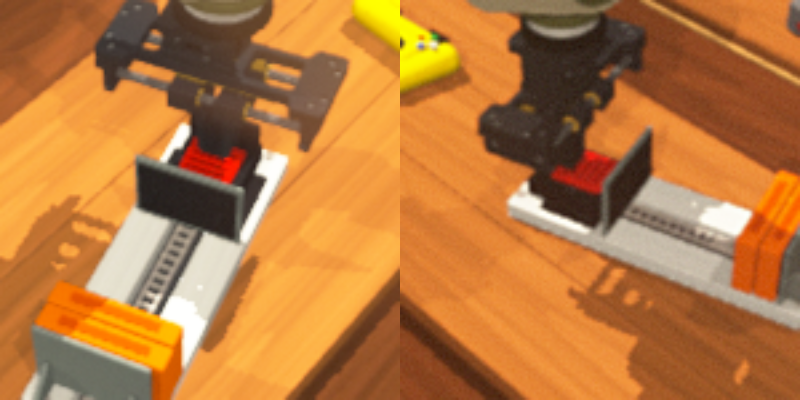

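The picture shows the jaw at the black stop. The push force rose to 15 N without motion after about 80 mm of travel, and the cartridges are still standing. I'll lift straight up while holding the jaw lightly against the stop, then check.

```bash
python3 - <<'E'
from h import *
f0=np.load("f0.npy");cur=np.load("cur.npy")
cur=cur-.001*ya; bot.line_to(cur,feed=.02)
for i in range(11):
    cur[2]+=.001 ; bot.line_to(cur,feed=.02)
    a=bot.sense();d=a["ft_force"]-f0
    print(a["ee_pos"][2].round(4),d[2].round(1),(d@ya).round(1),round(a["time"],2))
cur=cur-.004*ya; bot.line_to(cur,feed=.05)
cur[2]=.25; bot.line_to(cur,feed=.15)
bot.set_joints(bot.sense()["joint_pos"]+[.9,0,0,0,0,0])
print(bot.sense()["time"])
cv2.imwrite("pics/p2.png",np.hstack([cv2.resize(bot.camera(n)["frame"][y:y+130,x:x+130],(400,400),interpolation=cv2.INTER_CUBIC) for n,y,x in(("scene",225,250),("side",200,280))]))
E
```

```text
0.1096 5.4 -11.3 15.0
0.1102 1.9 -10.9 15.25
0.1109 -0.5 -11.7 15.5
0.1117 -1.6 -11.0 15.75
0.1125 -3.0 -11.8 16.0
0.1133 -2.7 -11.7 16.25
0.1142 -4.1 -12.4 16.5
0.1151 -5.0 -11.8 16.75
0.1158 -6.5 -12.4 17.0
0.1165 -6.9 -12.8 17.25
0.1173 -8.2 -13.7 17.5
20.6167
```

View pics/p2.png

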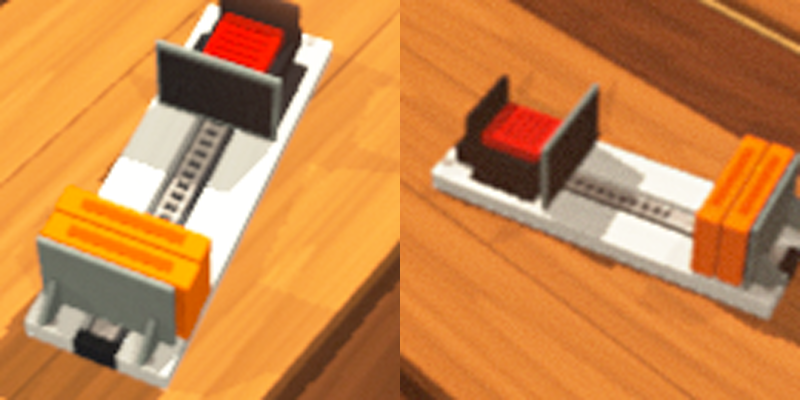

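The jaw stands at the stop, the cartridges are upright and the tab looks raised. I'll overlay the predicted tab outline, up in green and down in blue, to check its height.

```bash
python3 - <<'E'
from h import *
I=[]
for n,y,x in(("scene",205,300),("side",215,290)):
    c=bot.camera(n); k=6
    m=cv2.resize(c["frame"][y:y+66,x:x+66],None,fx=k,fy=k,interpolation=cv2.INTER_CUBIC)
    def dr(q,z,pts,col,cl=True):
        P=w(q,[(a,b,z,1) for a,b in pts]); u=(proj(c,P)-[x,y]+.5)*k
        cv2.polylines(m,[u.astype(np.int32)],cl,col,1)
    q=p.copy();q[3]+=.080
    t=[(-.023,-.027),(.023,-.027),(.023,.027),(-.023,.027)]
    dr(q,.115,t,(0,255,0));dr(q,.109,t,(255,0,0)); dr(q,.134,[(-.031,.0305),(.031,.0305)],(0,255,255),False)
    dr(q,.145,[(-.045,-.040),(.045,-.040)],(255,255,0),False)
    I.append(m)
cv2.imwrite("pics/p3.png",np.hstack(I))
E
```

```text
(no output)
```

View pics/p3.png

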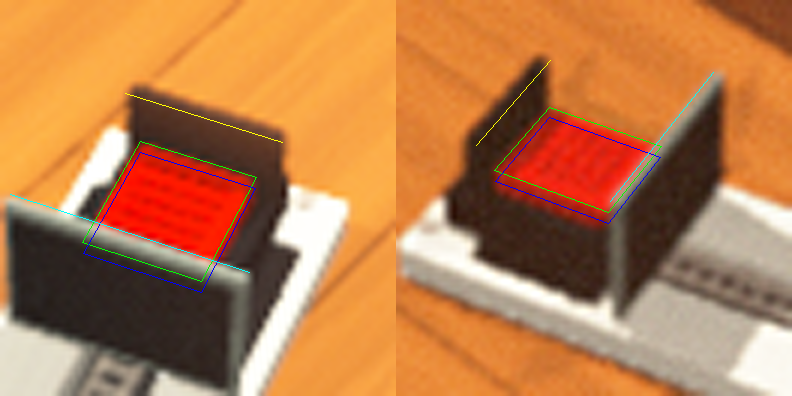

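```bash
python3 - <<'E'
from h import *
for n in("scene","side"):
    c=bot.camera(n)
    for name,img,dy in(("start",cv2.imread(f"pics/{n}0.png"),0),("now",c["frame"],.080)):
        q=p.copy();q[3]+=dy
        e=[(-.018,.027),(.018,.027)] if n=="scene" else [(.023,.022),(.023,-.015)]
        for z in(.115,.109):
            u=proj(c,w(q,[(a,b,z,1) for a,b in e])); u=u[np.argsort(u[:,0])]
            b=img.astype(float); red=b[:,:,2]-b[:,:,1]-.0*b[:,:,0]
            r=[]
            for X in range(int(np.ceil(u[0,0])),int(u[1,0])+1):
                Y=np.interp(X,u[:,0],u[:,1]); col=red[int(Y)-8:int(Y)+9,X]
                # subpixel first crossing going up from inside
                k=next((k for k in range(16,0,-1) if col[k]>=130>col[k-1]),None)
                if k: r.append(int(Y)-8+k-1+(130-col[k-1])/(col[k]-col[k-1])-Y)
            print(n,name,z,np.round(np.median(r),2),len(r))
E
```

```text
scene start 0.115 1.04 16
scene start 0.109 -0.75 16
scene now 0.115 0.53 15
scene now 0.109 -1.3 15
side start 0.115 -0.05 14
side start 0.109 -1.85 13
side now 0.115 -0.17 13
side now 0.109 -1.93 13
```

In both views the tab's edge sits within 0.5 px of its starting height, and fully down would be 1.8 px lower. So the tab is up and its tooth is in the slot. I'm handing in.

```bash
python3 -c "
from station import bot
print(bot.sense()['time']);bot.close_job()"
```

```text
20.9167
the job is handed in; nothing more can be done
```

The jaw is fully back against the black stop with the red release sprung up. I handed the job in at 20.9 s on the robot's clock.

- **Press:** I pressed the tab with the shut fingertips until it hit its hard stop, at about 14 N.
- **Push:** I kept it down (9–15 N) while pushing the jaw back about 80 mm. For most of the way friction on the tab carried the jaw. Near the end the fingers slipped about 9 mm and then pushed on the upstand. The push force then rose to 15 N with no further motion, which is the stop.
- **Release:** I held a light push (11–14 N) against the stop while lifting so the tab could rise, then moved the arm clear. The fingers dragged on the upstand with up to 8 N upward during the lift, but the jaw stayed put.

**Last checks:**
- In both camera views the tab's top edge is within 0.5 px of its starting height; fully down would be about 1.8 px lower. So the tooth should be in the last slot. I did not tug the jaw to test the lock.
- The cartridges were still upright where they started.
- I did not check the controller and box again up close, but the arm never went near them.
- None of the checks failed, but my model was off by up to about 1 px in the scene view, or roughly 3 mm in height.

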